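Bolt down the stacking-test fixture and load the cups

TASK

Set up the stacking test: first turn all four black bolt knobs of the fixture clockwise (seen from above) fully home against their stops, then nest all the blue cups upright one inside another as one stack in the middle of the round steel platen (no cup on the platen before the bolts are home). Last, press the green button on the control box fully down to zero the reading, and leave everything else on the bench where it is.

Things in the scene. Friction and masses are not known exactly. Their poses are not given: they have to be found in the camera images.
- platen_top (a point): Centre of the top face of the fixture's round steel platen (120 mm across, red ring of 56 mm painted round its centre). The platen top is 15 mm above the bench and 3 mm above the 190 x 190 mm dark fixture plate (fixed to the bench). x and y axes run along the plate's sides, z up; the four knobs stand 70 mm out from the centre along each axis, at all four corners.
- bolt1_grip (a point): Black bolt knob 1, captive on a 68 mm steel disc near a corner of the fixture plate. It carries an upright grip bar 42 mm long (the point's x axis), 14 mm thick (y axis) and 32 mm tall, with a white pointer line on the top of its -x half. This point is on the turning axis (vertical), 7 mm below the top of the bar and 25 mm above the bar's foot.
- bolt2_grip (a point): Black bolt knob 2, captive on a 68 mm steel disc near a corner of the fixture plate. It carries an upright grip bar 42 mm long (the point's x axis), 14 mm thick (y axis) and 32 mm tall, with a white pointer line on the top of its -x half. This point is on the turning axis (vertical), 7 mm below the top of the bar and 25 mm above the bar's foot.
- bolt3_grip (a point): Black bolt knob 3, captive on a 68 mm steel disc near a corner of the fixture plate. It carries an upright grip bar 42 mm long (the point's x axis), 14 mm thick (y axis) and 32 mm tall, with a white pointer line on the top of its -x half. This point is on the turning axis (vertical), 7 mm below the top of the bar and 25 mm above the bar's foot.
- bolt4_grip (a point): Black bolt knob 4, captive on a 68 mm steel disc near a corner of the fixture plate. It carries an upright grip bar 42 mm long (the point's x axis), 14 mm thick (y axis) and 32 mm tall, with a white pointer line on the top of its -x half. This point is on the turning axis (vertical), 7 mm below the top of the bar and 25 mm above the bar's foot.
- bolt1 (a joint): Angle of bolt knob 1 in rad, growing as it turns clockwise seen from above: it starts between 0 and 0.8 and is home at its hard stop at 2.356 (3/4 pi), where the white pointer points at the yellow tick on the disc. Stiff (about 0.1 N m of friction), stays where it is left.
- bolt2 (a joint): Angle of bolt knob 2 in rad, growing as it turns clockwise seen from above: it starts between 0 and 0.8 and is home at its hard stop at 2.356 (3/4 pi), where the white pointer points at the yellow tick on the disc. Stiff (about 0.1 N m of friction), stays where it is left.
- bolt3 (a joint): Angle of bolt knob 3 in rad, growing as it turns clockwise seen from above: it starts between 0 and 0.8 and is home at its hard stop at 2.356 (3/4 pi), where the white pointer points at the yellow tick on the disc. Stiff (about 0.1 N m of friction), stays where it is left.
- bolt4 (a joint): Angle of bolt knob 4 in rad, growing as it turns clockwise seen from above: it starts between 0 and 0.8 and is home at its hard stop at 2.356 (3/4 pi), where the white pointer points at the yellow tick on the disc. Stiff (about 0.1 N m of friction), stays where it is left.
- cup1_mid (a point): Blue cup 1 of up to 4 alike (some may be absent), upright on the bench, 90 g, 38 mm tall. Top 14 mm: straight collar 66 mm across, wall 2.5 mm; below, the body tapers from 56 to a 44 mm foot. Inner floor 15 mm above the foot, so a nested cup stands 15 mm higher than the cup it sits in, its collar free above the lower rim. This point: on the axis, 19 mm above the foot; z along the axis, up.
- cup2_mid (a point): Blue cup 2 of up to 4 alike (some may be absent), upright on the bench, 90 g, 38 mm tall. Top 14 mm: straight collar 66 mm across, wall 2.5 mm; below, the body tapers from 56 to a 44 mm foot. Inner floor 15 mm above the foot, so a nested cup stands 15 mm higher than the cup it sits in, its collar free above the lower rim. This point: on the axis, 19 mm above the foot; z along the axis, up.
- cup3_mid (a point): Blue cup 3 of up to 4 alike (some may be absent), upright on the bench, 90 g, 38 mm tall. Top 14 mm: straight collar 66 mm across, wall 2.5 mm; below, the body tapers from 56 to a 44 mm foot. Inner floor 15 mm above the foot, so a nested cup stands 15 mm higher than the cup it sits in, its collar free above the lower rim. This point: on the axis, 19 mm above the foot; z along the axis, up.
- cup4_mid (a point): Blue cup 4 of up to 4 alike (some may be absent), upright on the bench, 90 g, 38 mm tall. Top 14 mm: straight collar 66 mm across, wall 2.5 mm; below, the body tapers from 56 to a 44 mm foot. Inner floor 15 mm above the foot, so a nested cup stands 15 mm higher than the cup it sits in, its collar free above the lower rim. This point: on the axis, 19 mm above the foot; z along the axis, up.
- zero_top (a point): Centre of the top of the green push button (30 mm across) on the white control box (150 x 80 mm, 50 mm tall, fixed to the bench). Pressed straight down: 6 mm of travel, 5 N at the bottom. A red mushroom head, which does not move, is 80 mm from it on the same box and its top is 72 mm above the bench; leave it.
- zero (a joint): Travel of the green button in m: 0 up, 0.006 fully down; springs back.
- nut: Bystander: steel domed nut, 32 mm across, 16 mm tall; origin at the centre of its underside. Leave it.
- weight: Bystander: brass weight, 48 mm across, 64 mm tall; origin at the centre of its underside. Leave it.
- tape: Bystander: yellow tape reel, 90 mm across, 24 mm tall; origin at the centre of its underside. Leave it.
- oil: Bystander: grey bottle, 52 mm across, 130 mm tall; origin at the centre of its underside. Leave it.
- driver: Bystander: orange-handled screwdriver, 200 mm long, lying down; origin at the centre of its underside. Leave it.
- offcut: Bystander: aluminium bar, 30 x 110 x 30 mm; origin at the centre of its underside. Leave it.
- spanner: Bystander: steel spanner, 180 mm long, lying flat; origin at the centre of its underside. Leave it.
Things that resemble listed ones, but are neither listed nor needed, are in the scene too. What is shaped like the part that bears cup3_mid but orange, red or white is not meant.

How it is judged (in metres and radians):
On the way, in this order (a step that is already met when the one before it is completed fails the run):
1. all four bolt knobs are turned home (value of joint each of bolt1, bolt2, bolt3, bolt4 above 2.26 rad), for 0.2 s.
2. all cups present are nested in one upright stack in the middle of the platen (horizontal distance between each of cup1_mid, cup2_mid, cup3_mid, cup4_mid and platen_top below 0.015 m and angle between each of cup1_mid, cup2_mid, cup3_mid, cup4_mid's own z axis and vertical below 0.1 rad and z of each of cup1_mid, cup2_mid, cup3_mid, cup4_mid in the frame of platen_top below 0.072 m), for 0.3 s.
3. the green button is pressed fully down (value of joint zero above 0.0045 m), for 0.05 s.
At the end, for the whole second after the job is handed in: All four knobs within 0.1 rad of their stops; every cup present upright (within 0.1 rad), its axis within 15 mm of the platen centre, nested in one stack at rest; green button pressed (beyond 4.5 mm) after that and released (all of step 1 and all of step 2 and value of joint zero below 0.002 m); the robot touches nothing.
It fails at once if a cup is stood on the platen while a bolt is not yet home (value of joint any of bolt1, bolt2, bolt3, bolt4 below 2.23 rad and ((horizontal distance between cup1_mid and platen_top below 0.05 m and z of cup1_mid in the frame of platen_top below 0.026 m) or (horizontal distance between cup2_mid and platen_top below 0.05 m and z of cup2_mid in the frame of platen_top below 0.026 m) or (horizontal distance between cup3_mid and platen_top below 0.05 m and z of cup3_mid in the frame of platen_top below 0.026 m) or (horizontal distance between cup4_mid and platen_top below 0.05 m and z of cup4_mid in the frame of platen_top below 0.026 m))).
It fails at once if the green button is pressed before all bolts are home (value of joint any of bolt1, bolt2, bolt3, bolt4 below 2.23 rad and value of joint zero above 0.0045 m).
It fails at once if a bystander is moved more than 40 mm (distance of any of nut, weight, tape, oil, driver, offcut, spanner from where it was at the start of the episode above 0.04 m).
Of cup1, cup2, cup3, cup4 only 2 to 4 are there at a start; the rules pass over those that are not, and their reading is None.
At some moment in a run one of cup1, cup2, cup3, cup4 may be knocked a few centimetres aside while the robot is not near it.
It also fails if it takes over 210 s, if anything falls off the work surface, if the arm or the gripper's body presses on something with over 40 N, if the wrist force passes 120 N, or if a joint passes its speed limit or range.

ROBOT

A 6-joint arm with a two-finger parallel gripper is mounted at the origin on the work surface. World frame = base frame: x ahead of the robot, y to its left, z up, the work surface at z = 0. Lengths are in mm, angles in rad, forces in N, time in s.
With the tool pointing down it reaches from about 250 to 850 mm from the base axis. Payload 12.5 kg.
Tool frame: the origin (TCP) lies at the very end of the fingers, on their centre line; the grasp point (between the pads) lies 19 mm behind it; y points along the fingers, z is the direction in which the jaws open and shut, and the axes are right-handed (so a half turn about y gives the same grasp; the last joint's range is limited). The gripper opens to 93 mm and grips with 3 to 60 N. Pads are 15 mm wide; open, the fingers measure 128 mm over their backs; the gripper's body (75 mm by 188 mm) begins 65 mm behind the grasp point.
Start: joints at [-1.352, 0.351, 1.652, -0, 1.139, -0.085], TCP at [164.551, -524.793, 218.633] pointing down, gripper open.
Joint ranges: [-2.75, 2.75], [-0.79, 2.1], [0.01, 2.65], [-1.57, 4.71], [0.07, 3.14], [-2.87, 2.87]. Speed limits (rad/s): [2.22, 2.22, 2.79, 3.14, 3.14, 3.14].

INTERFACE

Orientations are given as a rotation vector (axis times angle).
In Python, from station import env gives the robot as it stands. Calls block until the motion is done:
- env.movep(position, orientation): joint-space move of the TCP to a pose.
- env.move_l(position, ori=None, feed=150): straight line of the TCP; ori=None keeps the orientation; feed is the mean speed in mm/s.
- env.movej(angles): joint-space move.
- env.gripper_to(opening, grip_force=None): opening from 0.0 (shut) to 1.0 (fully open); grip_force is the grip in N (None keeps the last); returns when the fingers have stopped.
- env.wait(seconds).
- env.solve_ik(position, orientation): joint angles nearest the present ones, or None.
- env.read_camera(name): name is "scene" or "top" or "wrist"; returns a dict with "color" (480x640x3 uint8, red, green, blue), "depth" (480x640 float32, mm along the optical axis (not along the pixel's ray), 0 where there is no reading), "K" (3x3 intrinsics, pixels), "dist" ([k1, k2, p1, p2, k3] as OpenCV has them; the pictures are not rectified), "R" (3x3) and "t" (3): a world point X has camera coordinates R X + t. Camera axes: x right, y down, z forward; pixel columns grow to the right and rows downward; lengths in mm; the calibration is good to about 2 mm. A picture is of the moment at which its call begins.
A pose or a line that the arm cannot do raises env.PlanningError and nothing moves.
- env.finish_job(): hands the job in, once; it reports no verdict.
Trained networks look in the newest picture that a camera, given by its name, has taken for a name from the list of things; names that differ only in an ending like _2 or _b are one class to them, and where a whole thing is asked for, a point or a joint stands for the part that bears it (a point fixed in the world has none). Each returns a list of dicts, best first, with "conf" (0 to 1); they miss things now and then, are a little off and sometimes report something else, mostly with a low value. They report only what shows in the picture. A call takes as long as a camera call. They do not tell look-alikes from the thing itself.
- env.find_in(camera, thing): "box" ([left, top, width, height] as shares, 0 to 1, of the picture: columns of its width, rows of its height, round what is visible of it).
Readings, each from a call of its own:
- env.current_clock(): time.
- env.current_qpos(): joint angles.
- env.current_joint_vel(): joint speeds.
- env.current_joint_torque(): joint torques, N m.
- env.current_position(): TCP position.
- env.current_tcp_rot(): TCP orientation.
- env.current_contact_force(): force on the tool from outside, world axes, zero at the start.
- env.current_wrist_torque(): the same for the moment, N m.
- env.current_gripper_width(): opening from 0.0 (shut) to 1.0 (fully open).
Only numpy, scipy, OpenCV 4.12 (cv2) and the standard library are available. Lean on these libraries where they do the work, as an engineer would, in place of code of your own. Each camera call takes 0.05 s, during which the arm holds its last target.

## Working session

There is one attempt and no reset: what is moved stays moved. The work goes in short steps, each a Python script; the robot and the scene stay as the last script left them, time stands still between calls to the robot, and variables do not carry over. Pictures are saved under pics/ and viewed, and the job is handed in when it is done.

```bash
ls; mkdir -p pics
python3 - <<'E'
from station import env
import cv2
for n in ["scene","top","wrist"]:
    c=env.read_camera(n); cv2.imwrite(f"pics/{n}0.png",c["color"][:,:,::-1])
    print(n,c["K"].tolist(),c["dist"],c["R"].round(3).tolist(),c["t"])
print(env.current_clock(),env.current_tcp_rot(),env.current_qpos(),env.current_position(),env.current_gripper_width())
E
```

```text
pics
scene [[528.2794378095375, 0.0, 319.13779579788223], [0.0, 528.2794378095375, 244.73978592046632], [0.0, 0.0, 1.0]] [0.02358898 0.         0.         0.         0.        ] [[0.728, 0.685, -0.006], [0.531, -0.569, -0.628], [-0.433, 0.454, -0.778]] [-429.40750708 -253.17191957 1476.94882041]
top [[513.865344525874, 0.0, 312.69492283417145], [0.0, 513.865344525874, 237.7053625664692], [0.0, 0.0, 1.0]] [0.04519617 0.         0.         0.         0.        ] [[-0.014, -1.0, -0.006], [-0.986, 0.015, -0.168], [0.168, 0.004, -0.986]] [  36.03244716  565.79207514 1205.62148478]
wrist [[401.44129497270137, 0.0, 315.67349786290816], [0.0, 401.44129497270137, 238.49295217854015], [0.0, 0.0, 1.0]] [-0.01413011  0.          0.          0.          0.        ] [[0.297, -0.955, -0.001], [-0.924, -0.288, 0.25], [-0.239, -0.073, -0.968]] [-550.32122491  -29.12123525  390.00507357]
0.15 [-0.31509884  2.05871958 -2.05702089] [-1.35159509e+00  3.51102500e-01  1.65224250e+00 -5.11814265e-05
  1.13906860e+00 -8.45545353e-02] [ 164.49140578 -524.57229971  218.24369942] 1.0012635791575035
```

View pics/top0.png

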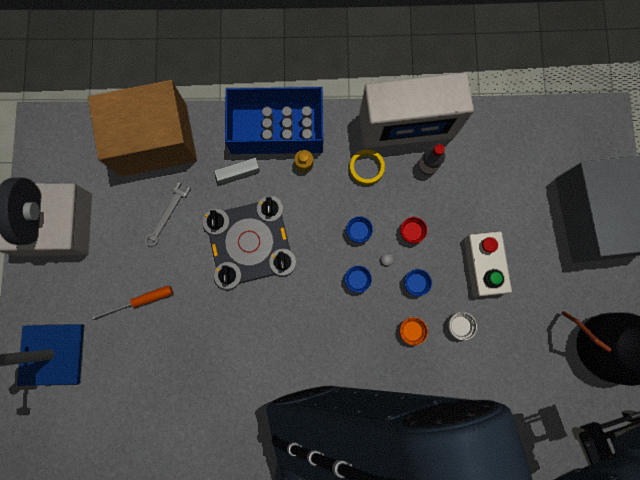

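View pics/scene0.png

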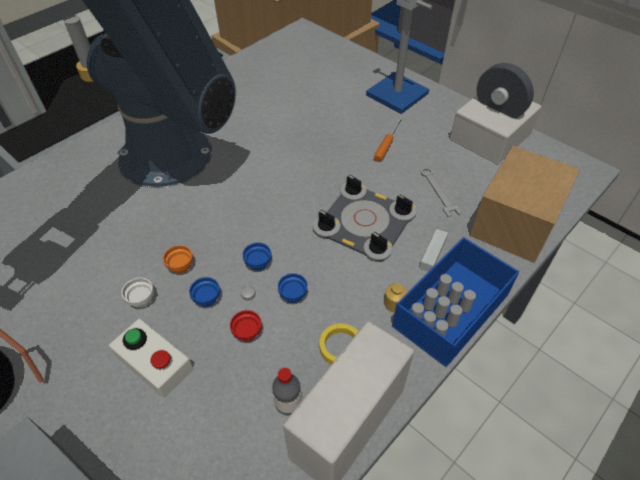

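View pics/wrist0.png

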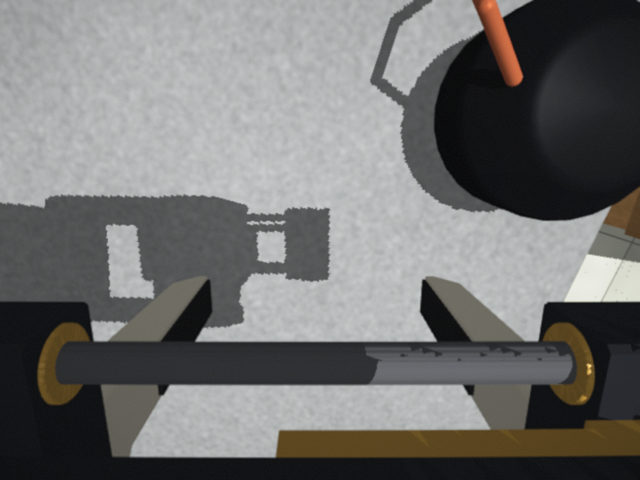

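Top view shows blue cups at (358,230), (357,280) and (417,283). The look-alikes are red (413,230), orange (413,332) and white (461,326). The fixture is at about (249,241), the green button at (494,278) and the red mushroom at (489,245). Next I'll measure these and zoom in.

```bash
cat > h.py <<'E'
from station import env
import numpy as np, cv2
from scipy.spatial.transform import Rotation as Rn
def ray(c,uv):
    p=cv2.undistortPoints(np.array(uv,float).reshape(-1,1,2),c["K"],np.array(c["dist"])).reshape(-1,2)
    d=np.c_[p,np.ones(len(p))]@c["R"]      # R^T d
    o=-c["R"].T@c["t"]
    return o,d
def onplane(c,uv,z):
    o,d=ray(c,uv); s=(z-o[2])/d[:,2:3]; return o+s*d
def proj(c,X):
    X=np.array(X,float).reshape(-1,3)
    r,_=cv2.Rodrigues(c["R"]); return cv2.projectPoints(X,r,np.array(c["t"],float),c["K"],np.array(c["dist"]))[0].reshape(-1,2)
def cloud(c):
    h,w=c["depth"].shape; v,u=np.mgrid[:h,:w]
    p=cv2.undistortPoints(np.c_[u.ravel(),v.ravel()].astype(float).reshape(-1,1,2),c["K"],np.array(c["dist"])).reshape(-1,2)
    z=c["depth"].reshape(-1,1); X=np.c_[p,np.ones(len(p))]*z
    W=(X-np.array(c["t"]))@c["R"]; W[z[:,0]==0]=np.nan
    return W.reshape(h,w,3)
def down(yaw):
    """tool y down; jaw axis z at angle yaw in xy plane"""
    z=np.array([np.cos(yaw),np.sin(yaw),0]); y=np.array([0,0,-1.]); x=np.cross(y,z)
    return Rn.from_matrix(np.c_[x,y,z]).as_rotvec()
E
python3 - <<'E'
from h import *
from station import env
print(Rn.from_rotvec(env.current_tcp_rot()).as_matrix().round(3))
c=env.read_camera("top"); W=cloud(c)
np.savez("top0.npz",**c)
for n in ["cup1_mid","bolt1_grip","zero_top","platen_top"]:
    for d in env.find_in("top",n):
        b=np.array(d["box"])*[640,480,640,480]; print(n,round(d["conf"],2),b.round(0), onplane(c,[b[:2]+b[2:]/2],0)[0].round(0))
img=c["color"]; hsv=cv2.cvtColor(img,cv2.COLOR_RGB2HSV)
m=((abs(hsv[...,0].astype(int)-110)<12)&(hsv[...,1]>150)).astype(np.uint8)
n,l,s,ce=cv2.connectedComponentsWithStats(m)
for i in range(1,n):
    if s[i,4]>150: print("blue",ce[i],s[i],onplane(c,[ce[i]],38)[0].round(1), np.nanmax(W[l==i][:,2]))
cv2.imwrite("pics/fix.png",cv2.resize(img[190:300,190:310],None,fx=5,fy=5,interpolation=cv2.INTER_CUBIC)[:,:,::-1])
cv2.imwrite("pics/cups.png",cv2.resize(img[200:350,330:530],None,fx=4,fy=4,interpolation=cv2.INTER_CUBIC)[:,:,::-1])
E
```

```text
[[-0.954 -0.     0.299]
 [-0.299  0.001 -0.954]
 [-0.    -1.    -0.001]]
bolt1_grip 0.81 [273. 252.  17.  15.] [520. 106.   0.]
zero_top 0.71 [489. 273.  11.   9.] [ 468. -423.    0.]
zero_top 0.68 [207. 213.  19.  15.] [624. 273.   0.]
platen_top 0.65 [204. 195.  91.  96.] [565. 188.   0.]
blue [271.29765013 119.38194703] [ 225   87   98   67 5362] [876.  128.9  38. ] 97.48609278193469
blue [416.10926366 129.63895487] [388 120  60  19 421] [ 841.9 -238.6   38. ] 149.42674362505923
blue [358.9800363  229.18330309] [346 216  27  27 551] [587.5 -86.7  38. ] 42.76410949396927
blue [357.76760563 278.77816901] [345 266  27  27 568] [465.3 -80.1  38. ] 44.68438625567994
blue [417.44234079 282.21342513] [404 269  28  27 581] [ 455.  -223.7   38. ] 46.42592371030862
blue [ 51.9963314  354.52369306] [  17  325   67   61 3271] [299.7 642.6  38. ] 110.18718265812075
```

View pics/fix.png

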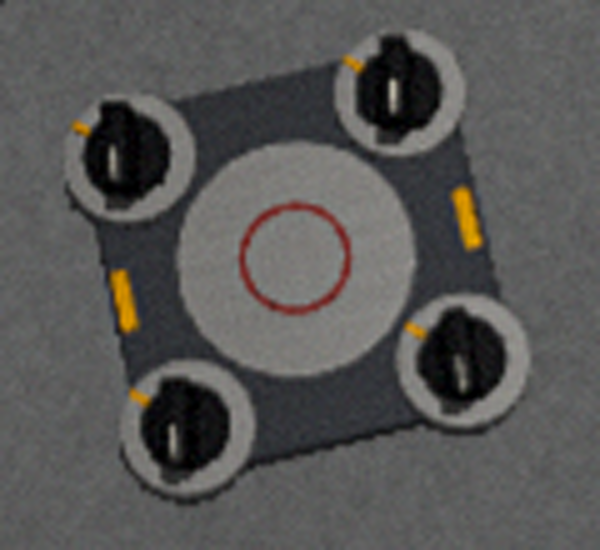

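View pics/cups.png

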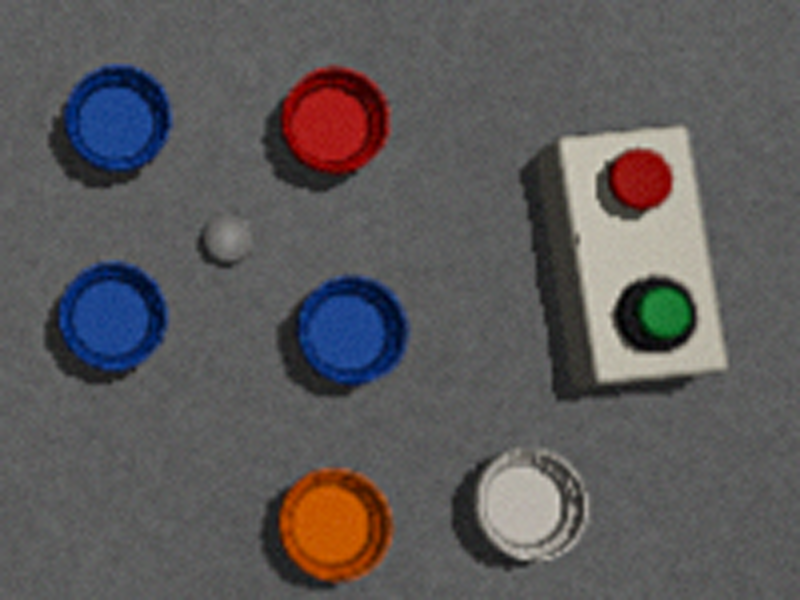

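Candidates: blue cups at crop (118,118), (113,317) and (353,330). They are the only ones whose colour fits; red, orange and white are look-alikes. All four pointers lie in the lower half of their bars and the yellow ticks are to the upper left, so about 135° clockwise fits. The wrist camera should give a closer view of the fixture.

Run:
```python
from h import *
c=env.read_camera("wrist"); p=env.current_position(); Rt=Rn.from_rotvec(env.current_tcp_rot()).as_matrix()
o=-c["R"].T@c["t"]; off=Rt.T@(o-p); ax=Rt.T@c["R"][2]; print("cam in tool",off,"axis",ax)
t=dict(np.load("top0.npz"))
cr=np.array([[130,158],[400,92],[464,363],[188,430],[296,259]])/5+[190,190]
print(onplane(t,cr,15).round(1))
ctr=onplane(t,cr[4:],15)[0]
for yaw in (0,np.pi/2,np.pi,-np.pi/2):
    R=Rn.from_rotvec(down(yaw)).as_matrix()
    # camera at height ~330, axis hits ctr
    best=None
    tcp=np.array([0,0,230.]); co=tcp+R@off; d=R@ax; hit=co+d*(40-co[2])/d[2]
    tcp[:2]=ctr[:2]-hit[:2]
    print(yaw,tcp.round(0),env.solve_ik(tcp,down(yaw)))
```

```text
cam in tool [ -68.35317102 -166.08505817    0.99886991] axis [ 2.50551023e-01  9.68103213e-01 -5.94438277e-04]
[[616.7 270.4  15. ]
 [648.7 134.6  15. ]
 [510.3 102.9  15. ]
 [479.1 239.4  15. ]
 [563.9 186.7  15. ]]
0 [563. 210. 230.] [0.28024554 0.4331358  1.50051068 0.         1.20794617 0.28024554]
1.5707963267948966 [540. 186. 230.] [ 0.24996629  0.37797169  1.58271339  0.          1.18090757 -1.32083004]
3.141592653589793 [565. 163. 230.] None
-1.5707963267948966 [588. 187. 230.] [ 2.33288797e-01  4.62275106e-01  1.45586228e+00 -4.44089210e-16
  1.22345526e+00  1.80408512e+00]
```

Run:
```python
from h import *
env.movep([563,210,230],down(0))
c=env.read_camera("wrist"); np.savez("w1.npz",**c)
cv2.imwrite("pics/w1.png",c["color"][:,:,::-1])
for n in ["bolt1_grip","platen_top"]:
    for d in env.find_in("wrist",n):
        b=np.array(d["box"])*[640,480,640,480]; print(n,round(d["conf"],2),b.round(0))
c=env.read_camera("top"); cv2.imwrite("pics/top1.png",c["color"][:,:,::-1]); print(env.current_clock())
```

```text
bolt1_grip 0.93 [240. 294.  49.  42.]
bolt1_grip 0.51 [165.   1.  27.  18.]
platen_top 0.23 [196. 150.  55.  52.]
3.5833
```

View pics/w1.png

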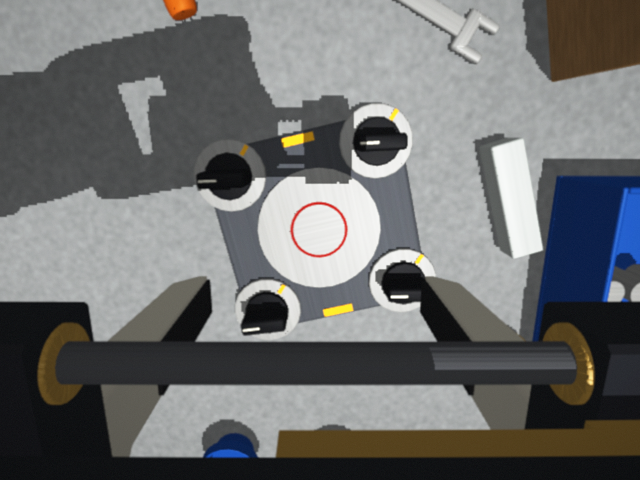

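View pics/top1.png

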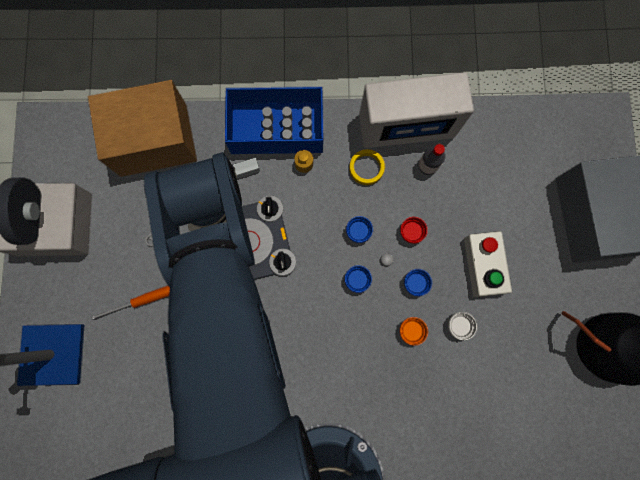

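Wrist view: knobs at about (225,178), (378,141), (268,312) and (402,284). Platen ring at (319,229). No fourth blue cup is visible in the area the arm was hiding before. Now I'll enlarge the knobs and fit disc centres, ticks and heights.

Run:
```python
from h import *
c=dict(np.load("w1.npz")); W=cloud(c)
img=c["color"][90:340,180:440]
cv2.imwrite("pics/w1z.png",cv2.resize(img,None,fx=3,fy=2.4*1.0,interpolation=cv2.INTER_CUBIC)[:,:,::-1]) if 0 else cv2.imwrite("pics/w1z.png",cv2.resize(img,None,fx=2.4*1.25,fy=2.4,interpolation=cv2.INTER_CUBIC)[:,:,::-1])
for (x,y) in [(225,178),(378,141),(268,312),(402,284)]:
    P=W[y-22:y+22,x-25:x+25].reshape(-1,3); z=P[:,2]; z=z[~np.isnan(z)]
    print((x,y),np.percentile(z,[10,30,50,60,70,80,90,95,98]).round(1))
    tops=P[(P[:,2]>np.nanpercentile(P[:,2],98)-6)]; print(len(tops),np.nanmean(tops,0).round(1))
print("platen",np.nanmedian(W[215:245,305:335].reshape(-1,3),0), "plate", W[225,235])
hsv=cv2.cvtColor(c["color"],cv2.COLOR_RGB2HSV)
m=(((hsv[...,0]<6)|(hsv[...,0]>174))&(hsv[...,1]>120)).astype(np.uint8); m[:190]=0; m[270:]=0; m[:,:280]=0;m[:,360:]=0
ys,xs=np.nonzero(m); (e,s,a)=cv2.fitEllipse(np.c_[xs,ys].astype(np.float32)); print("ring",e,s,onplane(c,[e],15))
```

```text
(225, 178) [18.1 25.5 26.6 32.8 54.5 55.6 56.3 56.8 57.2]
756 [483.7 240.9  55.6]
(378, 141) [18.2 25.5 26.4 27.2 54.6 55.6 56.2 56.6 57. ]
784 [615.6 271.7  55.6]
(268, 312) [17.8 24.1 27.  37.2 48.6 55.  56.1 56.6 57.1]
599 [514.2 105.7  55.5]
(402, 284) [ 17.8  24.5  26.9  37.   51.2  55.4  56.8 232.5 236.5]
147 [609.3 211.3 234.7]
platen [566.21232449 188.13521501  15.8851128 ] plate [483.50564442 191.9536416   12.47123737]
ring (318.53973388671875, 229.24087524414062) (52.96488571166992, 54.381710052490234) [[565.28481106 188.03978318  15.        ]]
```

View pics/w1z.png

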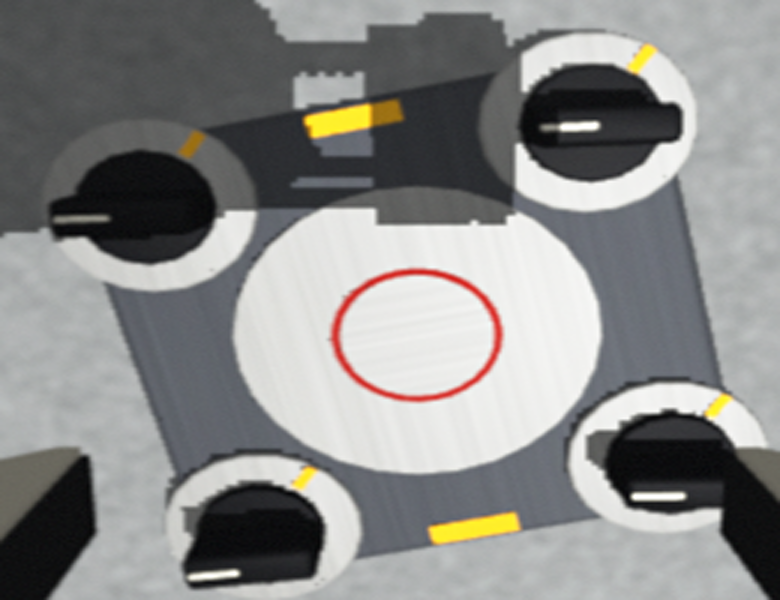

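```bash
cat > knobs.py <<'E'
from h import *
def ortho(c,x0,x1,y0,y1,z,s=4):
    xs=np.arange(x1,x0,-1/s); ys=np.arange(y1,y0,-1/s)
    X,Y=np.meshgrid(xs,ys,indexing='ij'); uv=proj(c,np.c_[X.ravel(),Y.ravel(),np.full(X.size,z)]).astype(np.float32).reshape(X.shape+(2,))
    return cv2.remap(c["color"],uv[...,0],uv[...,1],cv2.INTER_CUBIC)
C=np.array([565.3,188.0]); yw=np.deg2rad(12.9)
R2=np.array([[np.cos(yw),-np.sin(yw)],[np.sin(yw),np.cos(yw)]])
K=[C+R2@np.array(v) for v in [(70,70),(70,-70),(-70,-70),(-70,70)]]
E
python3 - <<'E'
from knobs import *
c=dict(np.load("w1.npz"))
tiles=[]
for k in K:
    print(k.round(1))
    row=[]
    for z in (17,55):
        o=ortho(c,k[0]-45,k[0]+45,k[1]-45,k[1]+45,z,2*1.6)
        h=o.shape[0]/2; cv2.drawMarker(o,(int(h),int(h)),(255,0,255),0,12,1)
        cv2.circle(o,(int(h),int(h)),int(34*3.2),(0,255,0),1); row.append(cv2.resize(o,(200,200)) if 0 else o)
    tiles.append(np.vstack(row))
im=np.hstack(tiles); print(im.shape); im=cv2.resize(im,(800,400)); cv2.imwrite("pics/orth.png",im[:,:,::-1])
E
```

```text
[617.9 271.9]
[649.2 135.4]
[512.7 104.1]
[481.4 240.6]
(576, 1152, 3)
```

View pics/orth.png

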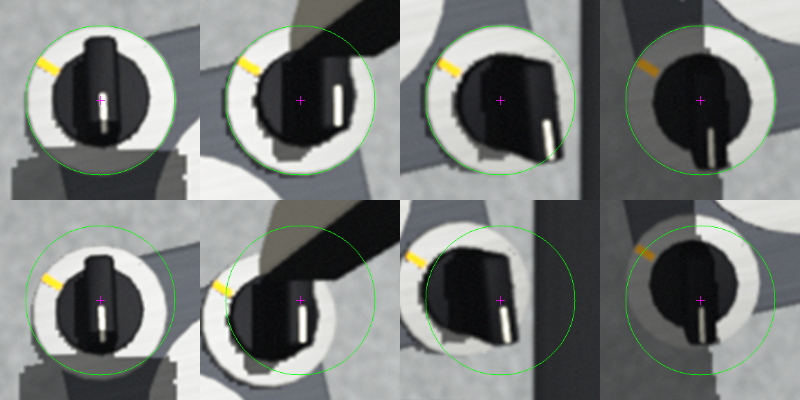

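Green circles overlay the discs exactly (4/4), so the fixture pose is good. Ticks are at about 58° world, which matches the plate yaw of 12.9° + 45°. Next I'll measure the pointer angles.

Run:
```python
from knobs import *
c=dict(np.load("w1.npz")); s=6
for k in K:
    o=ortho(c,k[0]-34,k[0]+34,k[1]-34,k[1]+34,55,s); g=cv2.cvtColor(o,cv2.COLOR_RGB2HSV)
    h=o.shape[0]/2; bl=(cv2.dilate((cv2.GaussianBlur(g[...,2],(0,0),2)<70).astype(np.uint8),None))
    # white inside bar: bright blob small near centre
    m=((g[...,2]>90)&(g[...,1]<60)).astype(np.uint8)
    n,l,st,ce=cv2.connectedComponentsWithStats(m)
    for i in range(1,n):
        w,hh,a=st[i,2:5]
        if 100<a<1500 and hh>40 and w<40:
            ys,xs=np.nonzero(l==i); X=h-ys; Y=h-xs
            P=np.c_[X,Y]/s; mu=P.mean(0); v=np.linalg.svd(P-mu)[2][0]; v*=np.sign(v@mu)
            print(k.round(0),a,"mid",mu.round(1),"ang from mid",np.degrees(np.arctan2(mu[1],mu[0])).round(1)%360,"pca",np.degrees(np.arctan2(v[1],v[0])).round(1)%360)
def q6range():
    for k in K:
        print([ (yd, None if (q:=env.solve_ik([k[0],k[1],29],down(np.radians(yd)))) is None else q[5].round(2)) for yd in (270,225,180,135,90,45,0,-45,-90)])
q6range()
```

```text
[481. 241.] 1121 mid [-11.3  -0.7] ang from mid 183.7 pca 182.0
[(270, np.float64(1.92)), (225, np.float64(2.7)), (180, np.float64(-2.8)), (135, np.float64(-2.01)), (90, np.float64(-1.23)), (45, np.float64(-0.44)), (0, np.float64(0.35)), (-45, np.float64(1.13)), (-90, np.float64(1.92))]
[(270, np.float64(1.71)), (225, np.float64(2.49)), (180, None), (135, np.float64(-2.22)), (90, np.float64(-1.44)), (45, np.float64(-0.65)), (0, np.float64(0.14)), (-45, np.float64(0.92)), (-90, np.float64(1.71))]
[(270, np.float64(1.68)), (225, np.float64(2.47)), (180, None), (135, np.float64(-2.24)), (90, np.float64(-1.46)), (45, np.float64(-0.67)), (0, np.float64(0.11)), (-45, np.float64(0.9)), (-90, np.float64(1.68))]
[(270, np.float64(1.95)), (225, np.float64(2.73)), (180, np.float64(-2.76)), (135, np.float64(-1.98)), (90, np.float64(-1.19)), (45, np.float64(-0.41)), (0, np.float64(0.38)), (-45, np.float64(1.16)), (-90, np.float64(1.95))]
```

Pointers by eye and PCA: k1 about 184°, k2 183°, k3 190°, k4 182°; home is 57.9°. I'll turn the first knob with a pure joint-6 rotation.

```bash
cat >> knobs.py <<'E'
def turn(i,bar0,home=57.9,over=2.5):
    k=K[i]; y0=np.radians(bar0-90); 
    env.gripper_to(0.5)
    env.movep([k[0],k[1],130],down(y0)); env.move_l([k[0],k[1],29],feed=120)
    env.gripper_to(0.0,grip_force=40); print("w",env.current_gripper_width()*93, env.current_contact_force().round(1))
    q=np.array(env.current_qpos()); d=np.radians(bar0-home+over)
    for f in (0.33,0.66,0.9,1.0):
        qq=q.copy(); qq[5]+=d*f; env.movej(qq)
        print(f,(env.current_qpos()[5]-q[5]).round(3),"cmd",(d*f).round(3),"F",env.current_contact_force().round(1),"M",env.current_wrist_torque().round(2))
    env.wait(0.2)
    env.gripper_to(0.5); env.move_l([k[0],k[1],130],feed=200); print(env.current_clock())
E
python3 - <<'E'
from knobs import *
turn(0,184)
c=env.read_camera("wrist"); cv2.imwrite("pics/w2.png",c["color"][:,:,::-1])
E
```

```text
w 13.47135774528782 [-0.8  4.6  0.4]
0.33 0.738 cmd 0.741 F [ 1.2  6.4 -1.6] M [ 0.83 -0.3  -0.09]
0.66 1.479 cmd 1.481 F [ 3.8  7.6 -3.6] M [ 1.12 -0.67 -0.09]
0.9 2.018 cmd 2.02 F [ 4.9  7.5 -5.3] M [ 1.08 -0.93 -0.07]
1.0 2.242 cmd 2.244 F [ 5.6  4.9 -5.4] M [ 0.87 -0.89  0.68]
11.4583
```

View pics/w2.png

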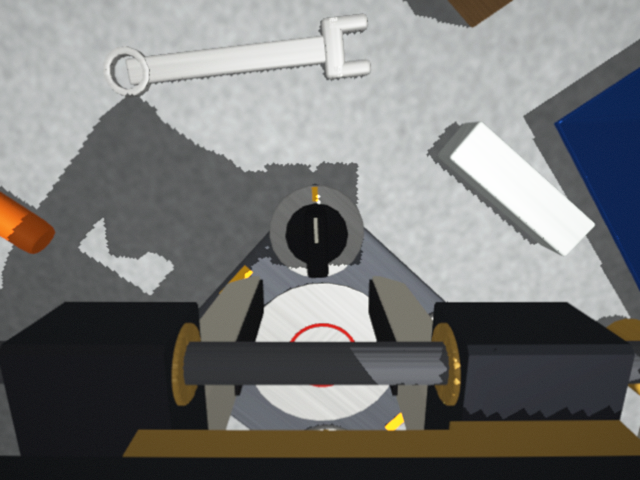

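Knob 1: the pointer at (316,230) lines up with the tick at (316,195), and the torque rise shows it hit the stop. On to the other three.

Run:
```python
from knobs import *
turn(1,183); turn(2,189); turn(3,182.5)
env.movep([563,210,230],down(0)); 
c=env.read_camera("wrist"); cv2.imwrite("pics/w3.png",c["color"][:,:,::-1]); np.savez("w3.npz",**c)
rows=[]
for k in K:
    o=ortho(c,k[0]-45,k[0]+45,k[1]-45,k[1]+45,17,2.2); rows.append(o)
cv2.imwrite("pics/o3.png",np.hstack(rows)[:,:,::-1])
t=env.read_camera("top"); np.savez("top3.npz",**t); cv2.imwrite("pics/top3.png",t["color"][:,:,::-1])
```

```text
w 13.73470238736883 [-0.9  5.3  1.6]
0.33 0.732 cmd 0.735 F [ 1.6  5.6 -1.5] M [ 0.91 -0.43 -0.11]
0.66 1.467 cmd 1.47 F [ 5.2  7.4 -3.2] M [ 1.21 -0.8  -0.1 ]
0.9 2.002 cmd 2.004 F [ 7.4  7.1 -6.3] M [ 1.18 -1.24 -0.13]
1.0 2.224 cmd 2.227 F [ 7.1  4.1 -4.5] M [ 0.8 -1.2  0.6]
19.375
w 13.936025062706008 [-0.9  5.   2.7]
0.33 0.77 cmd 0.769 F [ 0.1  6.5 -2.3] M [ 1.05 -0.24 -0.06]
0.66 1.539 cmd 1.539 F [ 4.5  8.8 -4.7] M [ 1.58 -0.69 -0.11]
0.9 2.099 cmd 2.099 F [ 6.4  8.9 -6.8] M [ 1.46 -1.06 -0.08]
1.0 2.332 cmd 2.332 F [ 5.2  4.6 -6.1] M [ 0.82 -1.02  0.53]
27.25
w 13.43611579852438 [-2.1  6.2 -0.3]
0.33 0.729 cmd 0.732 F [ 1.5  6.1 -1.6] M [ 0.95 -0.2  -0.07]
0.66 1.461 cmd 1.464 F [ 2.4  6.5 -4. ] M [ 1.18 -0.46 -0.07]
0.9 1.994 cmd 1.996 F [ 3.8  6.5 -5. ] M [ 1.08 -0.69 -0.11]
1.0 2.215 cmd 2.218 F [ 4.   5.7 -5.6] M [ 0.9  -0.7   0.67]
34.725
```

View pics/w3.png

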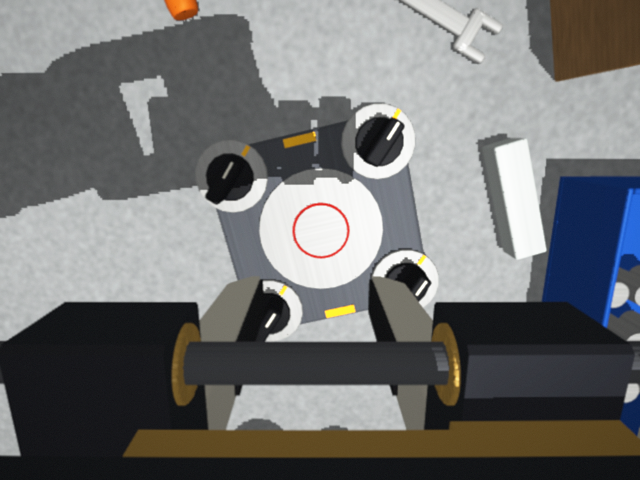

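View pics/top3.png

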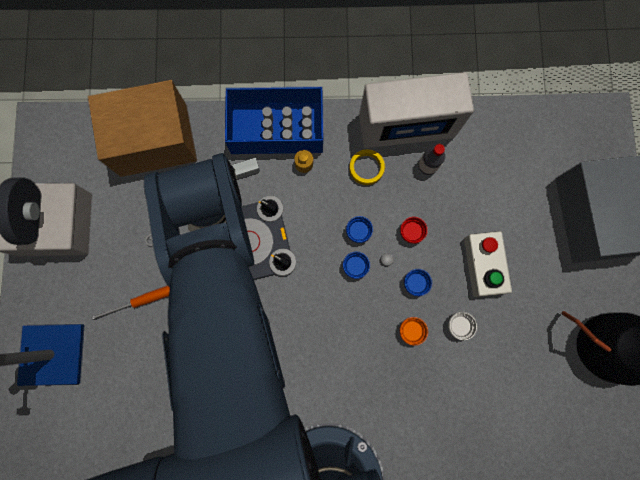

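View pics/o3.png

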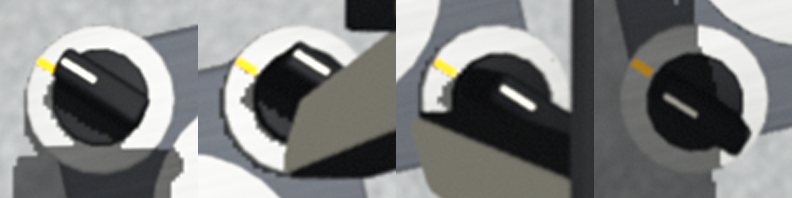

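All four knobs are home: pointers line up with ticks in every ortho tile, and each hit its stop with 0.5–0.7 N m. The middle cup was knocked; it is now at (356,266) instead of (357,280). I'll re-measure the cups with the wrist camera.

```bash
cat > cups.py <<'E'
from knobs import *
def blobs(c,z=38):
    hsv=cv2.cvtColor(c["color"],cv2.COLOR_RGB2HSV)
    m=((abs(hsv[...,0].astype(int)-110)<14)&(hsv[...,1]>130)).astype(np.uint8)
    n,l,s,ce=cv2.connectedComponentsWithStats(m); out=[]
    for i in range(1,n):
        if s[i,4]>300:
            ys,xs=np.nonzero(l==i); P=onplane(c,np.c_[xs,ys],z)[:,:2].astype(np.float32)
            cc,r=cv2.minEnclosingCircle(P)
            out.append((np.array(cc),r,ce[i],s[i,:4]))
    return out
E
python3 - <<'E'
from cups import *
env.gripper_to(1.0)
env.movep([430,-150,230],down(np.pi/2)); 
c=env.read_camera("wrist"); cv2.imwrite("pics/w4.png",c["color"][:,:,::-1])
for b in blobs(c): print("wrist",b[0].round(1),round(b[1],1),b[2].round(0),b[3])
W=cloud(c)
for d in env.find_in("wrist","cup1_mid"): print(d["conf"],(np.array(d["box"])*[640,480,640,480]).round())
t=env.read_camera("top"); cv2.imwrite("pics/top4.png",t["color"][:,:,::-1])
for b in blobs(t): 
    if b[1]<60: print("top",b[0].round(1),round(b[1],1),b[2].round(0))
print(env.current_clock())
E
```

```text
wrist [ 454.7 -224.7] 33.9 [236. 240.] [200 205  72  70]
wrist [498.6 -78.4] 34.7 [391. 284.] [358 251  68  68]
wrist [606.9 -88. ] 25.5 [378. 389.] [353 384  51  13]
0.76 [355. 337.  47.  62.]
top [587.9 -86.3] 33.3 [359. 229.]
top [499.6 -76.3] 33.1 [354. 264.]
38.5583
```

View pics/w4.png

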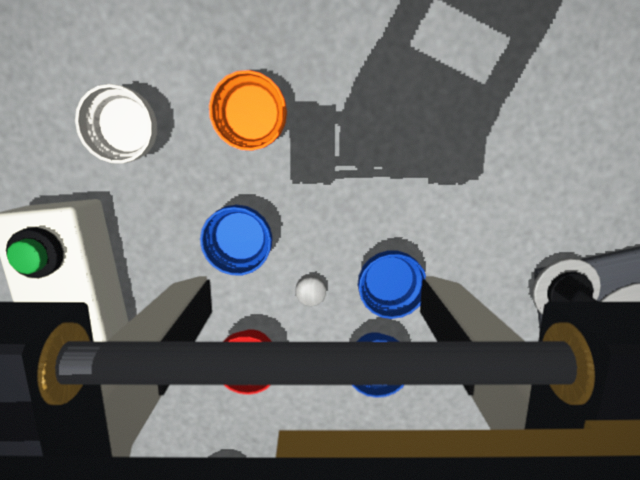

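View pics/top4.png

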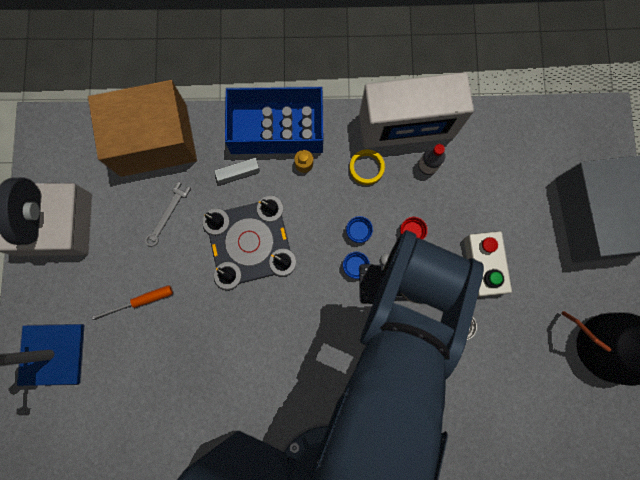

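Wrist and top agree to within 2 mm: C (455,-225), B (499,-77), A (588,-86). Radius comes out at 33–34, against 33 expected. The blob by the bar at (378,389) is the partly hidden A. Cup B first.

```bash
cat >> cups.py <<'E'
def pick(xy,yaw=np.pi/2):
    x,y=xy; env.gripper_to(1.0)
    env.movep([x,y,130],down(yaw)); env.move_l([x,y,26],feed=120)
    env.gripper_to(0.0,grip_force=15); print("w",env.current_gripper_width()*93)
    env.move_l([x,y,150],feed=150); print("w",env.current_gripper_width()*93,env.current_contact_force().round(1))
def place(n,yaw=np.radians(102.9)):
    x,y=C; z=41.5+15*n
    env.movep([x,y,150],down(yaw)); 
    env.move_l([x,y,z+12],feed=120); env.move_l([x,y,z],feed=40); print("F",env.current_contact_force().round(1),env.current_position().round(1))
    env.gripper_to(0.9); env.move_l([x,y,150],feed=120); print("t",env.current_clock())
def look(tag,q=None):
    env.movep([430,-150,230],down(np.pi/2))
    t=env.read_camera("top"); cv2.imwrite(f"pics/{tag}.png",t["color"][170:320,190:530,::-1].repeat(2,0).repeat(2,1))
    for b in blobs(t):
        if b[1]<60: print("top",b[0].round(1),round(b[1],1),b[2].round(0))
E
python3 - <<'E'
from cups import *
pick((499,-77.4)); place(0)
env.movep([430,0,230],down(np.pi/2))
t=env.read_camera("top"); cv2.imwrite("pics/p1.png",t["color"][170:320,190:530,::-1].repeat(2,0).repeat(2,1))
for b in blobs(t):
    if b[1]<60: print("top",b[0].round(1),round(b[1],1),b[2].round(0))
for b in blobs(t,53):
    if b[1]<60: print("top53",b[0].round(1),round(b[1],1))
E
```

```text
w 64.42687474152845
w 64.89793115627516 [-0.3  0.7 -1.7]
F [ 0.1  0.8 -1. ] [565.2 188.   41.3]
t 46.0333
top [587.9 -86.9] 33.7 [359. 229.]
top [567.7 188.7] 33.8 [247. 239.]
top [ 454.8 -223.9] 33.3 [418. 282.]
top53 [585.1 -85.6] 33.2
top53 [565.1 186.7] 33.4
top53 [ 453.6 -220.9] 32.9
```

View pics/p1.png

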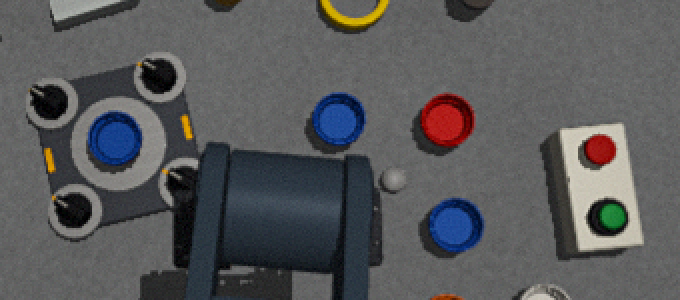

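Cup B stands at (565,187) on the platen, about 1 mm from centre. The other two haven't moved, so I'll stack A and then C.

Run:
```python
from cups import *
pick((587.8,-86.5)); place(1)
env.movep([430,0,230],down(np.pi/2))
t=env.read_camera("top")
for z in (38,68):
  for b in blobs(t,z):
    if b[1]<60: print(z,b[0].round(1),round(b[1],1),b[2].round(0))
```

```text
w 65.35165943533582
w 65.49811313520053 [-0.9  0.4 -1.5]
F [ 0.2 -0.3  1. ] [565.4 188.   56.4]
t 54.675
38 [569.1 190. ] 35.7 [247. 238.]
38 [ 455.8 -223.4] 33.6 [418. 282.]
68 [563.9 186. ] 34.8 [247. 238.]
68 [ 453.4 -217.4] 32.8 [418. 282.]
```

Run:
```python
from cups import *
pick((454.8,-224.2)); place(2)
env.gripper_to(0.5)
env.movep([563,210,260],down(0))
c=env.read_camera("wrist"); cv2.imwrite("pics/w5.png",c["color"][:,:,::-1]); W=cloud(c)
for b in blobs(c,83):
    if b[1]<60:
        x,y,w,h=b[3]; P=W[y:y+h,x:x+w].reshape(-1,3); near=P[np.linalg.norm(P[:,:2]-C,axis=1)<30]
        print(b[0].round(1),round(b[1],1),b[2].round(0),np.nanpercentile(P[:,2],[5,50,80,99]).round(1))
s=env.read_camera("scene"); cv2.imwrite("pics/s5.png",cv2.resize(s["color"][150:290,280:460],None,fx=4,fy=4)[:,:,::-1])
t=env.read_camera("top"); cv2.imwrite("pics/t5.png",t["color"][:,:,::-1])
for d in env.find_in("top","zero_top"): print(d["conf"],(np.array(d["box"])*[640,480,640,480]).round())
# green button
hsv=cv2.cvtColor(t["color"],cv2.COLOR_RGB2HSV); m=((abs(hsv[...,0].astype(int)-65)<15)&(hsv[...,1]>120)); m[:220]=0;m[:,:450]=0;m[320:]=0;m[:,530:]=0
ys,xs=np.nonzero(m); T=cloud(t); print("green",xs.mean(),ys.mean(),len(xs),np.nanmedian(T[m],0),onplane(t,[[xs.mean(),ys.mean()]],60))
print(env.current_clock())
```

```text
w 64.40995629755118
w 64.39014829897556 [ 0.1  0.1 -1.1]
F [0.5 0.7 1.6] [565.5 188.1  71.7]
t 63.75
[566.5 190.9] 35.4 [320. 236.] [14.1 61.2 70.6 84.4]
[879.8  17.7] 25.6 [631. 406.] [ 34.2  75.5 367.1 368.9]
0.44 [489. 272.  11.  11.]
green 495.4331210191083 277.828025477707 157 [ 460.02901004 -399.92018763   71.323579  ] [[ 461.31276656 -403.12246966   60.        ]]
66.3417
```

View pics/w5.png

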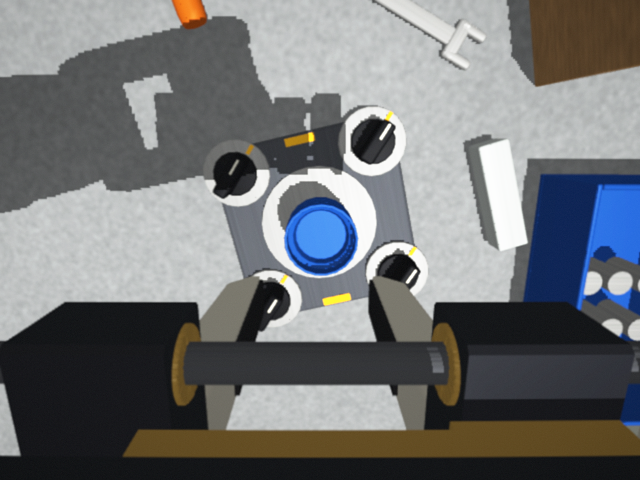

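View pics/s5.png

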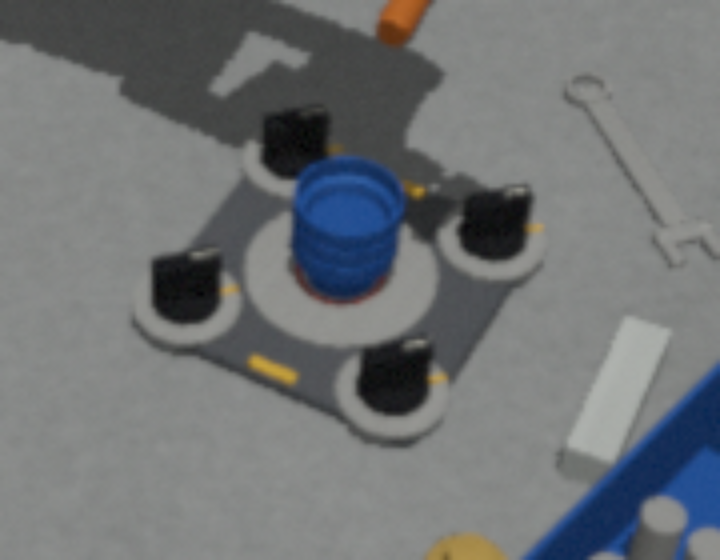

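View pics/t5.png

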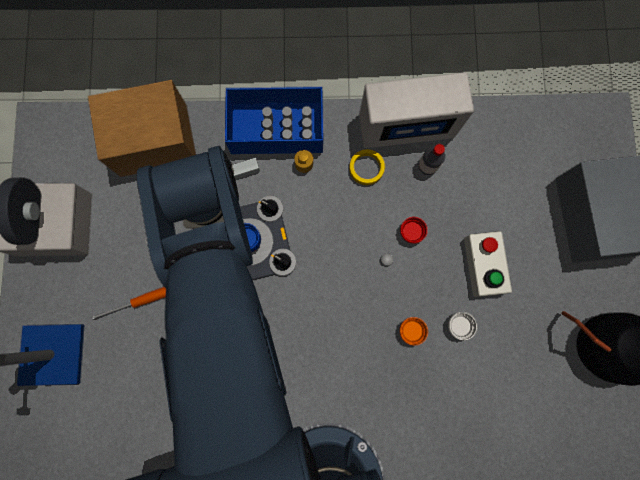

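The stack of three is upright: rim z about 84 (83 expected), centre within about 3 mm. All pointers are on their ticks and no blue cup is left on the bench. Now I'll locate the button top precisely with the wrist camera.

Run:
```python
from cups import *
env.movep([430,-150,230],down(np.pi/2)); env.gripper_to(0.0)
env.movep([435,-400,230],down(np.pi/2))
c=env.read_camera("wrist"); cv2.imwrite("pics/w6.png",c["color"][:,:,::-1]); W=cloud(c)
hsv=cv2.cvtColor(c["color"],cv2.COLOR_RGB2HSV)
for nm,h0 in (("green",65),("red",0)):
    dh=abs((hsv[...,0].astype(int)-h0+90)%180-90)
    m=((dh<12)&(hsv[...,1]>120)).astype(np.uint8); n,l,s,ce=cv2.connectedComponentsWithStats(m)
    for i in range(1,n):
        if s[i,4]>200:
            P=W[l==i]; P=P[~np.isnan(P[:,2])]; zt=np.percentile(P[:,2],90); T=P[P[:,2]>zt-3]
            print(nm,ce[i].round(0),s[i],"ztop",zt.round(1),"c",((T.min(0)+T.max(0))/2).round(1),(T.max(0)-T.min(0)).round(1),T.mean(0).round(1))
print("bench",np.nanmedian(W[100:140,300:340,2]),env.find_in("wrist","zero_top"))
print(env.current_clock())
```

```text
green [315. 250.] [ 297  233   36   36 1016] ztop 72.8 c [ 460.8 -401.2   72. ] [28.  27.9  4.5] [ 460.6 -401.2   71.8]
red [56. 92.] [   0   31  135  125 2707] ztop 151.8 c [ 319.8 -572.6  152.5] [15.7 15.1  7.3] [ 319.6 -570.6  152.1]
red [526.  94.] [ 494   64   77   80 1593] ztop 36.4 c [ 340.2 -213.9   36.7] [64.7 58.8  6.7] [ 326.4 -215.2   36.6]
red [561. 117.] [530  87  44  55 299] ztop 35.6 c [ 348.3 -195.7   35.3] [44.9 33.8  5.3] [ 347.8 -183.6   34.8]
red [496. 334.] [477 325  42  18 481] ztop 38.5 c [ 481.2 -285.8  186. ] [164.7 172.  301. ] [ 520.3 -253.2  105.7]
bench -0.013770101639907578 [{'box': [0.4673, 0.4885, 0.0533, 0.064], 'conf': 0.93}]
70.2667
```

View pics/w6.png

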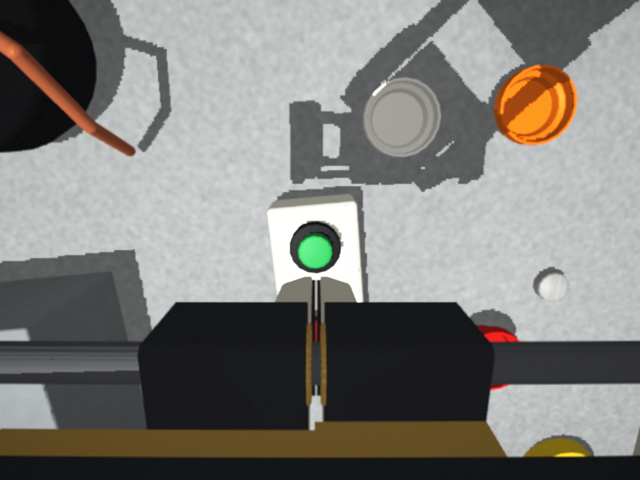

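Green button top is at pixel (315,250), world (460.7,-401.2,72). It is 28 mm across (30 expected) and well clear of the red head. I'll press in small steps and watch the force.

Run:
```python
from cups import *
x,y=460.7,-401.2
env.movep([x,y,130],down(np.pi/2)); env.move_l([x,y,78],feed=80)
f0=env.current_contact_force()[2]
for z in np.arange(74,60,-1.0):
    env.move_l([x,y,z],feed=20); f=env.current_contact_force()[2]-f0; print(z,env.current_position()[2].round(1),round(f,1))
    if f>9: break
env.wait(0.3); print(env.current_contact_force().round(1))
env.move_l([x,y,140],feed=100); print(env.current_clock())
```

```text
74.0 74.0 -0.4
73.0 73.0 -0.4
72.0 72.1 -0.1
71.0 71.1 1.5
70.0 70.1 1.6
69.0 69.0 3.2
68.0 68.1 2.9
67.0 67.0 2.6
66.0 66.2 5.8
65.0 66.1 14.9
[-2.   2.1 15.7]
75.3583
```

The button bottomed at 66.1 after about 6 mm of travel (5.8 N, then a rigid 15 N). One last look from a clear pose before handing in.

Run:
```python
from cups import *
env.movep([430,-150,230],down(np.pi/2))
env.wait(0.5)
t=env.read_camera("top"); cv2.imwrite("pics/t7.png",t["color"][:,:,::-1])
for b in blobs(t,83):
    if b[1]<60: print(b[0].round(1),round(b[1],1))
print(env.current_contact_force().round(1),env.current_clock())
```

```text
[563.9 184.2] 36.2
[-0.1  0.   0.3] 76.95
```

View pics/t7.png

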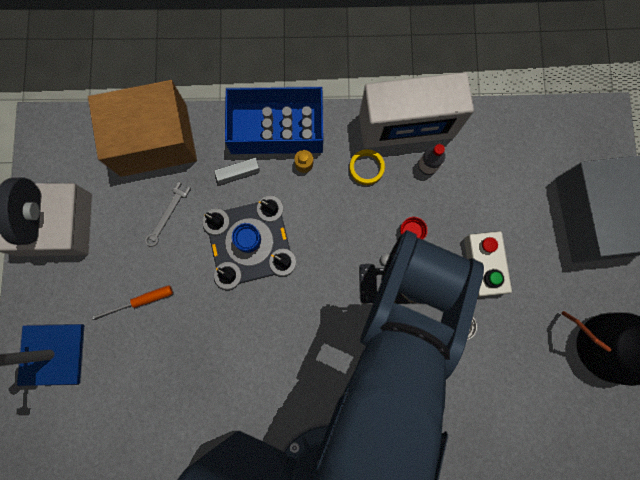

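The stack is in the platen centre at (246,238), the pointers are on their ticks, the bystanders I can see are in place, and the arm is clear.

```bash
python3 -c "
from station import env
env.finish_job()"
```

```text
the job is handed in; nothing more can be done
```

I turned all four knobs home, nested the three blue cups on the platen, pressed the green button fully down and handed the job in at about 77 s. `finish_job` gives no verdict, so this rests on my own checks.

- **Knobs:** each one hit its stop with 0.5–0.7 N m, and the pointers lined up with the yellow ticks in the wrist pictures.
- **Cups:** only three blue cups were present. One was knocked aside during the run, so I measured it again before gripping it. The stack's top rim is at about 84 mm (83 expected), and it looks upright in the scene picture.
- **Stack centring:** the two cameras put the stack on opposite sides of the platen centre, by about 3 mm (wrist) and 4 mm (top). The view at an angle accounts for some of that, and both are well inside the 15 mm limit.
- **Button:** it bottomed after about 6 mm at 5.8 N, and then went rigid. I lifted the arm clear afterwards but did not measure the release separately.
- **Bystanders:** those visible in the last top picture are where they started. The arm partly hid the nut there; the picture before the button press showed it in place.

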